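Prime the second hand pump and shut its valve

ROBOT

A 6-joint arm with a two-finger parallel gripper is mounted at the origin on the work surface. World frame = base frame: x ahead of the robot, y to its left, z up, the work surface at z = 0. Lengths are in mm, angles in rad, forces in N, time in s.
With the tool pointing down it reaches from about 350 to 975 mm from the base axis. Payload 7.1 kg.
Tool frame: the origin (TCP) lies at the very end of the fingers, on their centre line; the grasp point (between the pads) lies 19 mm behind it; y points along the fingers, x is the direction in which the jaws open and shut, and the axes are right-handed (so a half turn about y gives the same grasp; the last joint's range is limited). The gripper opens to 88 mm and grips with 3 to 60 N. Pads are 20 mm wide; open, the fingers measure 115 mm over their backs; the gripper's body (75 mm by 178 mm) begins 61 mm behind the grasp point.
Start: joints at [-1.178, 0.423, 1.63, -0, 1.089, -0.019], TCP at [250.177, -572.727, 189.475] pointing down, gripper open.
Joint ranges: [-3, 3], [-0.9, 2.11], [0.09, 2.58], [-1.31, 4.45], [0.11, 2.69], [-2.54, 2.54]. Speed limits (rad/s): [2.39, 2.39, 3.01, 3.14, 3.14, 3.14].

INTERFACE

Orientations are given as a rotation vector (axis times angle).
In Python, from workcell import ctrl gives the robot as it stands. The module is installed in compiled form; this text tells all that it offers.
- The arm moves only by the tool jog_arm, never from a script. Its argument "steps" is a list of rows, each an object with "turn": the turn, a rotation vector about the world's x, y, z scaled (see below), a list of three; "dp": the shift along the world's x, y, z scaled (see below), a list of three; "claw": the opening, from 0 (shut) to 1 (fully open). In form: [{"turn": [wx, wy, wz], "dp": [x, y, z], "claw": claw}, ...]. A call has 1 to 12 rows; each row is the pose to reach, as a shift and turn from the pose measured when the call began, turning the shorter way round; what a row does not reach only later rows make up. The controller multiplies each number of a shift by 80 mm and each number of a turn by pi rad. A row lasts 1/12 s, in which the tool goes at most 41.7 mm and 7.16 degrees, less where a joint would pass 70% of its speed; a pose out of reach is approached as far as the arm can. A call with a number of a shift or a turn outside -1 to 1 is refused whole. A call with a gripper value outside its range is refused whole. The fingers move at their own pace and stop on an object; the grip force is fixed at half the most. Time passes only in rows, so rows that repeat a pose let the fingers close. It gives the time, the measured TCP pose, the force and the opening at its end, in the units of the state.
- ctrl.get_obs(): the state, without advancing time (a new reading comes with each control period).
- ctrl.get_image(name): name is "scene" or "top" or "wrist"; returns a dict with "img" (480x640x3 uint8, red, green, blue), "range_z" (480x640 float32, mm along the optical axis (not along the pixel's ray), 0 where there is no reading), "fovy" (degrees; the focal length in pixels is half the picture's height over the tangent of half this angle, whatever the lens; pixels are square), "cx", "cy" (the principal point, pixels), "camera_from_world" (4x4, takes a point from world to camera coordinates); the wrist camera has in their place "hand_eye" (4x4, takes a point from camera to tool coordinates, whose origin is the TCP and whose axes are the tool frame's). Camera axes: x right, y down, z forward; pixel columns grow to the right and rows downward; lengths in mm; the calibration is good to about 2 mm. A picture is of the moment at which its call begins: read the wrist's pose just before it.
- ctrl.close_job(): hands the job in, once; it reports no verdict.
The state is a dict: "t": time; "qpos": joint angles; "qvel": joint speeds; "joint_torque": joint torques, N m; "ee_pos": TCP position; "orientation": TCP orientation; "ft_force": force on the tool from outside, world axes, zero at the start; "moment": the same for the moment, N m; "width": finger opening in mm.
Only numpy, scipy, OpenCV 4.12 (cv2) and the standard library are available. Lean on these libraries where they do the work, as an engineer would, in place of code of your own. Each camera call takes 0.05 s, during which the arm holds its last target.

TASK

Two identical hand priming pumps stand on the bench; one is already primed, with its indicator pin standing tall and its valve lever pushed over. Prime the other one: with the fingertips, press its spring plunger right down and let it come right up again, over and over, until its indicator pin has popped fully out, as tall as its neighbour's; only then push its valve lever over to the far side to its stop. Do not touch the pins, leave the primed pump as it is, lift nothing, leave the glassware and tools around where they stand, and finish clear of everything.

Things in the scene. Friction and masses are not known exactly. Their poses are not given: they have to be found in the camera images.
- pump: The pump to be primed: fixed aluminium block 130 (x) x 150 (y) x 65 mm high (deck at z = 65) on a 150 x 166 x 12 mm steel foot. Origin: centre of the underside; x = away from the robot side at yaw 0, y left, z up. On the deck: the plunger at (-20, -37), the indicator pin at (32, -37), the lever's pivot at (0, 37) at z = 77 (all mm, in this frame). The pump stands on the left or the right, its yaw varies by 0.3 rad either way.
- pump_knob_top (a point): Centre of the top of the plunger's flat black mushroom knob (36 mm across, 12 mm thick), 115 mm above the table at rest; pressed straight down along z.
- pump_plunger (a joint): Plunger travel, m: 0 = up (spring returns it), 0.020 = right down on its hard stop. The spring takes about 5 N at the top and 12 N at the bottom, plus a few N while the pin is moved. A ratchet inside raises the pin by one 8 mm notch per full stroke: a stroke counts only if it goes at least 17 mm down and then comes up to within 3 mm of the top; shorter strokes may not catch a notch. At most 5 full strokes are needed; more do no harm.
- pump_pin (a joint): How far the indicator pin stands out, m: starts at 0 to 0.015, fully out at 0.038 to 0.040 (36 mm or more counts). It stays where the ratchet has put it.
- pump_pin_tip (a point): Top of the indicator pin (steel rod 8 mm across, 52 mm behind the plunger as seen from the robot): 71 mm above the table at joint 0, about 110 mm when fully out.
- pump_lever (a joint): Valve lever, rad: 0 = leaning towards the robot side (-x of the pump), 1.0 = pushed over to +x, at its stop (over 0.85 counts). Stays where it is left; about 2 N at the ball. Hinge axis along y of the pump, 77 mm above the table.
- pump_lever_ball (a point): Centre of the lever's black ball (20 mm across) at the end of a steel stalk 8 mm thick, 45 mm from the hinge: 116 mm above the table at either end of its swing, 22 mm from the pivot towards -x at 0, towards +x at 1.
- ready_pump: The neighbour, already primed: same shape, layout and frame. To be left alone.
- ready_pump_plunger (a joint): Its plunger, m; stays at 0.
- ready_pump_pin (a joint): Its indicator pin, m; stands fully out, 0.038.
- ready_pump_lever (a joint): Its lever, rad; is at 1.0, pushed over.
- vial_mid: Loose amber vial, 24 mm across, 60 mm tall, between the pumps; origin at its underside.
- vial_front: Loose amber vial, same size, between the robot and the pumps; origin at its underside.
- wrench: Loose steel wrench, 140 mm, lying across in front of the pumps; origin at its underside.
- reagent_bottle: Loose glass bottle with a blue cap, 70 mm across, 150 mm tall, to the left of the pumps; origin at its underside.
- beaker: Loose glass beaker, 70 mm across, 90 mm tall, to the right of the pumps; origin at its underside.
- sample_jar: Loose amber jar, 56 mm across, 65 mm tall, beyond the pumps; origin at its underside.
- dish: Loose white dish, 80 mm across, 15 mm tall, beyond the pumps on the right; origin at its underside.
Things that resemble listed ones, but are neither listed nor needed, are in the scene too. What is shaped like the pump but turquoise is not meant.

How it is judged:
By the outcome, as a careful person would: the job done as asked, in the order asked, and still so for the second after the job is handed in, with the robot touching nothing.
It also fails if it takes over 45 s, if anything falls off the work surface, if the arm or the gripper's body presses on something with over 40 N, if the wrist force passes 120 N, or if a joint passes its speed limit or range.

## Working session

There is one attempt and no reset: what is moved stays moved. The work goes in short steps, Python scripts to look and compute and a tool call to move; the robot and the scene stay as the last step left them, time stands still between calls to the robot, and variables do not carry over. Pictures are saved under pics/ and viewed, and the job is handed in when it is done.

Besides the shell and the picture viewer there is one more tool, called after ">>>" by a JSON object that holds its "fn" and its "kwargs", one argument or row to a line. jog_arm: Moves the arm, as the interface text tells. Its arguments: {"type":"object","properties":{"steps":{"type":"array","items":{"type":"object","properties":{"turn":{"type":"array","items":{"type":"number"}},"dp":{"type":"array","items":{"type":"number"}},"claw":{"type":"number"}}}}},"required":["steps"]}

```bash
mkdir -p pics; cat > h.py <<'E'
import numpy as np, cv2
from workcell import ctrl
def save(name,fn):
    d=ctrl.get_image(name); cv2.imwrite('pics/'+fn+'.png',d['img'][:,:,::-1]); np.savez('pics/'+fn+'.npz',**d); return d
def w(d,u,v,z=None,r=2):
    f=240/np.tan(np.radians(float(d['fovy']))/2)
    T=np.linalg.inv(d['camera_from_world'])
    ray=np.array([(u-d['cx'])/f,(v-d['cy'])/f,1])
    if z is None:
        p=d['range_z'][int(v)-r:int(v)+r+1,int(u)-r:int(u)+r+1]; p=p[p>0]; c=ray*np.median(p)
        return T[:3,:3]@c+T[:3,3]
    a=T[:3,:3]@ray; s=(z-T[2,3])/a[2]; return T[:3,3]+s*a
E
python3 - <<'E'
from h import *
for n in ['scene','top']:
    d=save(n,n+'0'); print(n,d['fovy'],d['cx'],d['cy']); print(d['camera_from_world'])
print(ctrl.get_obs())
E
```

```text
scene 56.91026131430556 318.83966930400504 243.64440467294995
[[-8.12890474e-01  5.82383311e-01  6.22544854e-03  4.05262030e+02]
 [ 4.17005034e-01  5.89451105e-01 -6.91848391e-01 -1.11645090e+02]
 [-4.06590554e-01 -5.59800923e-01 -7.22015961e-01  1.18484256e+03]
 [ 0.00000000e+00  0.00000000e+00  0.00000000e+00  1.00000000e+00]]
top 47.19860099060108 312.24122807651844 236.3825222040624
[[ 2.37171173e-02 -9.99704528e-01 -5.32489589e-03  2.40210325e+00]
 [-9.93936167e-01 -2.30075412e-02 -1.07524645e-01  5.16121579e+02]
 [ 1.07370362e-01  7.84278124e-03 -9.94188159e-01  1.49484984e+03]
 [ 0.00000000e+00  0.00000000e+00  0.00000000e+00  1.00000000e+00]]
{'t': 0.1, 'qpos': array([-1.17800401e+00,  4.23746055e-01,  1.63061485e+00,  5.15873129e-06,
        1.08863737e+00, -1.89927778e-02]), 'qvel': array([ 0.00100975, -0.00193877, -0.0012019 , -0.00148075,  0.00017879,
        0.00119311]), 'joint_torque': array([-1.23499349e-04, -5.45616925e+01, -2.74325591e+01,  6.44984655e-02,
        1.87912246e-02,  9.74904850e-07]), 'ee_pos': array([ 249.96691945, -572.22113381,  188.79044904]), 'orientation': array([-1.37550888,  0.90160188, -0.89969614]), 'ft_force': array([-0.13863589,  0.20387226,  0.07618936]), 'moment': array([ 0.03870203, -0.03097238,  0.02887654]), 'width': 87.65106286450003}
```

View pics/scene0.png

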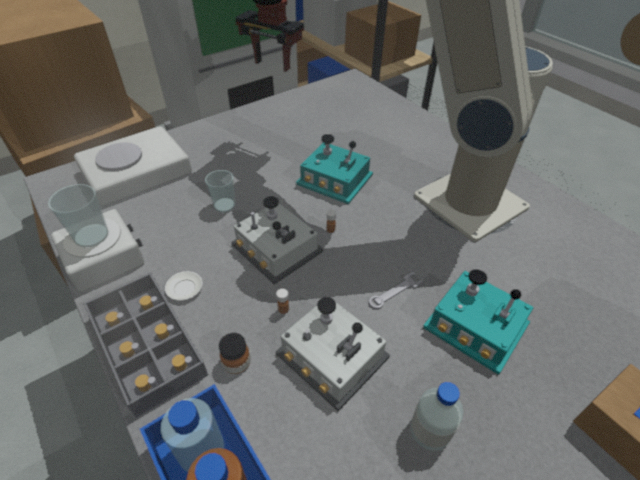

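View pics/top0.png

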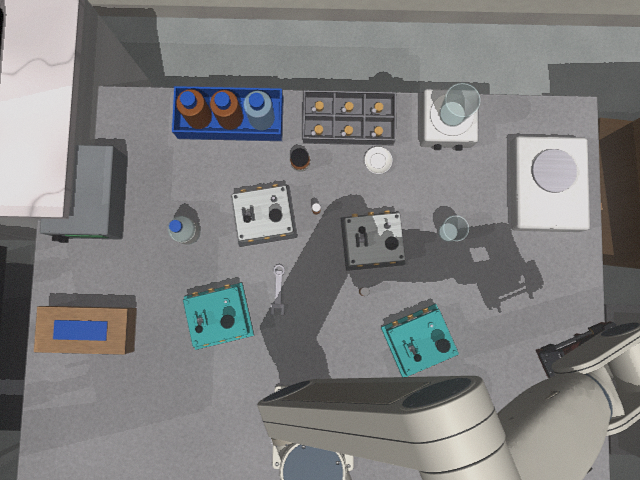

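```bash
python3 - <<'E'
import cv2,numpy as np
a=cv2.imread('pics/top0.png'); s=cv2.imread('pics/scene0.png')
c=cv2.resize(a[165:285,220:420],(800,480),interpolation=cv2.INTER_CUBIC); cv2.imwrite('pics/c1.png',c)
c=cv2.resize(s[180:410,210:400],None,fx=2.6,fy=2.6,interpolation=cv2.INTER_CUBIC); cv2.imwrite('pics/c2.png',c)
E
```

```text
(no output)
```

View pics/c1.png

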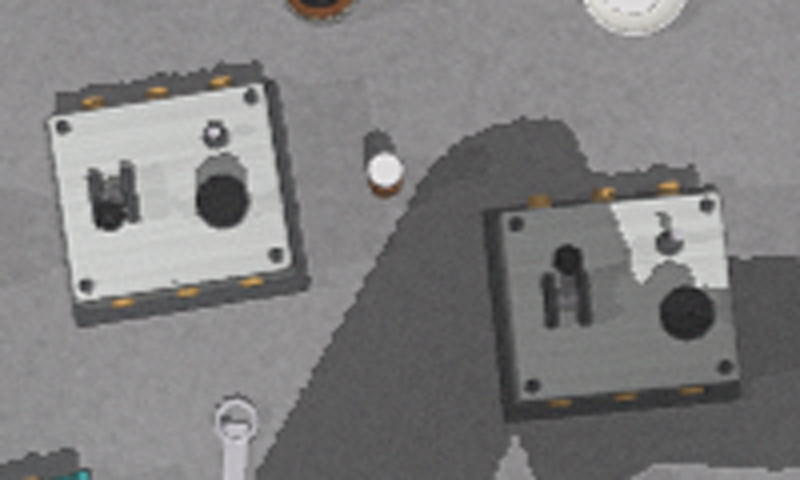

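View pics/c2.png

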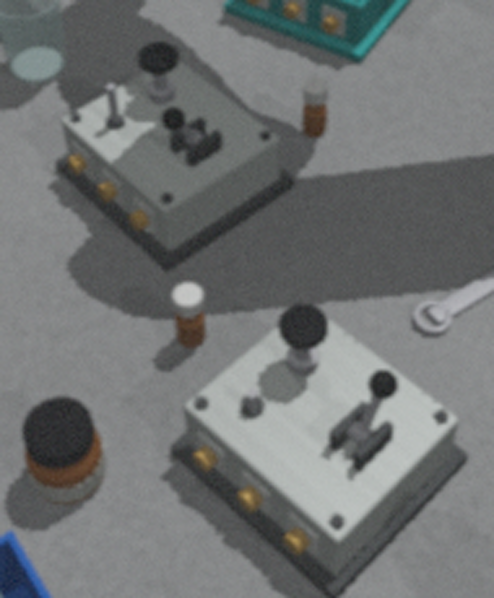

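```bash
python3 - <<'E'
from h import *
d=dict(np.load('pics/top0.npz')); s=dict(np.load('pics/scene0.npz'))
P=lambda x,y:(220+x/4,165+y/4)
Q=lambda x,y:(210+x/2.6,180+y/2.6)
print('knob',w(d,*P(222,200)),w(d,*P(222,200),z=115)[:2], w(s,*Q(302,326)),w(s,*Q(302,324),z=115)[:2])
print('ball',w(d,*P(109,214)),w(d,*P(109,214),z=119)[:2], w(s,*Q(383,384)),w(s,*Q(383,384),z=119)[:2])
print('pin',w(d,*P(215,133)),w(d,*P(215,133),z=75)[:2],w(s,*Q(251,405)))
S=np.array([w(d,*P(*p),z=65)[:2] for p in [(63,127),(251,97),(276,256),(86,286)]]);print(S,S.mean(0))
e=[(S[0]-S[3]),(S[1]-S[2]) ];print([np.arctan2(v[1],v[0]) for v in e]); e=[S[0]-S[1],S[3]-S[2]];print([np.arctan2(-v[0],v[1]) for v in e])
print('rknob',w(d,*P(687,312),z=115)[:2],'vial',w(d,*P(384,170),z=60), 'rball',w(d,*P(568,260),z=119))
for n,p in dict(bottle=(180,228),beaker=(453,229),jar=(299,156)).items(): print(n,w(d,*p,z=90))
from scipy.spatial.transform import Rotation as R
print(R.from_rotvec(ctrl.get_obs()['orientation']).as_matrix())
E
```

```text
knob [560.68563661 111.52742024 115.10587028] [560.7010918  111.53550766] [565.42387979 115.0322428  114.66578648] [564.55635262 113.83986561]
ball [548.28266037 184.01571628 125.48060108] [549.17888732 184.84610769] [554.16398628 190.04250137 125.35525873] [551.19748795 187.08134909]
pin [612.96454197 121.08889366  70.71932382] [612.20635649 120.74393541] [616.68654972 125.44185575  73.3833461 ]
[[615.76117563 225.32014922]
 [639.42443746  97.75618349]
 [530.55799531  77.6055949 ]
 [507.16108487 205.53672184]] [573.22617332 151.55466236]
[np.float64(0.1801918003013361), np.float64(0.18302321661179013)]
[np.float64(0.18341628462078594), np.float64(0.18088769711101996)]
rknob [ 493.96056311 -193.8116445 ] vial [591.92408539   5.86808649  60.        ] rball [ 525.8104458  -115.50879852  119.        ]
bottle [523.52168597 366.97324069  90.        ]
beaker [ 537.60150005 -359.59172311   90.        ]
jar [726.70277253  54.93938159  90.        ]
[[ 4.00243265e-01 -5.33806719e-04  9.16408775e-01]
 [-9.16407853e-01  1.30032457e-03  4.00243620e-01]
 [-1.40528158e-03 -9.99999012e-01  3.12614823e-05]]
```

>>> {"fn": "jog_arm", "kwargs": {
  "steps": [
    {"turn": [0, 0, -0.036], "dp": [0.22, 0.5, 0.1], "claw": 0},
    {"turn": [0, 0, -0.073], "dp": [0.45, 1, 0.1], "claw": 0},
    {"turn": [0, 0, -0.073], "dp": [0.45, 1, 0.1], "claw": 0},
    {"turn": [0, 0, -0.073], "dp": [0.45, 1, 0.1], "claw": 0}
  ]
}}

```text
t: 0.43
ee_pos: [286.6, -490.2, 196.7]
orientation: [-1.29, 1.073, -1.069]
ft_force: [0.3, -0.4, -0.2]
width: 64.6
```

>>> {"fn": "jog_arm", "kwargs": {
  "steps": [
    {"turn": [0, 0, 0], "dp": [0.22, 0.5, 0], "claw": 0},
    {"turn": [0, 0, 0], "dp": [0.45, 1, 0], "claw": 0},
    {"turn": [0, 0, 0], "dp": [0.45, 1, 0], "claw": 0}
  ]
}}

```text
t: 0.68
ee_pos: [323.2, -406.8, 196.1]
orientation: [-1.29, 1.072, -1.065]
ft_force: [-0.7, -0.1, 0.3]
width: 44.7
```

>>> {"fn": "jog_arm", "kwargs": {
  "steps": [
    {"turn": [0, 0, 0], "dp": [0.22, 0.5, 0], "claw": 0},
    {"turn": [0, 0, 0], "dp": [0.45, 1, 0], "claw": 0},
    {"turn": [0, 0, 0], "dp": [0.45, 1, 0], "claw": 0}
  ]
}}

```text
t: 0.93
ee_pos: [360.0, -323.9, 195.9]
orientation: [-1.29, 1.071, -1.062]
ft_force: [-0.5, 0.0, -0.2]
width: 24.4
```

>>> {"fn": "jog_arm", "kwargs": {
  "steps": [
    {"turn": [0, 0, 0], "dp": [0.22, 0.5, 0], "claw": 0},
    {"turn": [0, 0, 0], "dp": [0.45, 1, 0], "claw": 0},
    {"turn": [0, 0, 0], "dp": [0.45, 1, 0], "claw": 0}
  ]
}}

```text
t: 1.18
ee_pos: [397.5, -241.3, 195.9]
orientation: [-1.29, 1.068, -1.059]
ft_force: [-1.2, 0.6, -0.3]
width: 4.7
```

>>> {"fn": "jog_arm", "kwargs": {
  "steps": [
    {"turn": [0, 0, 0], "dp": [0.22, 0.5, 0], "claw": 0},
    {"turn": [0, 0, 0], "dp": [0.45, 1, 0], "claw": 0},
    {"turn": [0, 0, 0], "dp": [0.45, 1, 0], "claw": 0}
  ]
}}

```text
t: 1.43
ee_pos: [435.6, -159.0, 196.1]
orientation: [-1.291, 1.065, -1.057]
ft_force: [-0.8, -0.7, 0.5]
width: 0.3
```

>>> {"fn": "jog_arm", "kwargs": {
  "steps": [
    {"turn": [0, 0, 0], "dp": [0.22, 0.5, 0], "claw": 0},
    {"turn": [0, 0, 0], "dp": [0.45, 1, 0], "claw": 0},
    {"turn": [0, 0, 0], "dp": [0.45, 1, 0], "claw": 0}
  ]
}}

```text
t: 1.68
ee_pos: [474.4, -76.7, 196.4]
orientation: [-1.29, 1.061, -1.056]
ft_force: [0.5, -0.8, 0.1]
width: 0.3
```

>>> {"fn": "jog_arm", "kwargs": {
  "steps": [
    {"turn": [0, 0, 0], "dp": [0.22, 0.5, 0], "claw": 0},
    {"turn": [0, 0, 0], "dp": [0.45, 1, 0], "claw": 0},
    {"turn": [0, 0, 0], "dp": [0.45, 1, 0], "claw": 0}
  ]
}}

```text
t: 1.93
ee_pos: [513.6, 5.8, 196.7]
orientation: [-1.289, 1.057, -1.054]
ft_force: [-0.5, -0.5, 0.9]
width: 0.2
```

>>> {"fn": "jog_arm", "kwargs": {
  "steps": [
    {"turn": [0, 0, 0], "dp": [0.3, 0.5, 0], "claw": 0},
    {"turn": [0, 0, 0], "dp": [0.62, 1, 0], "claw": 0},
    {"turn": [0, 0, 0], "dp": [0.62, 1, 0], "claw": 0},
    {"turn": [0, 0, 0], "dp": [0.62, 1, 0], "claw": 0},
    {"turn": [0, 0, 0], "dp": [0.62, 1, 0], "claw": 0}
  ]
}}

```text
t: 2.35
ee_pos: [563.2, 84.7, 196.1]
orientation: [-1.291, 1.057, -1.053]
ft_force: [-0.2, 0.1, -0.5]
width: 0.3
```

```bash
cat >> h.py <<'E'
from scipy.spatial.transform import Rotation as R
def savew(fn):
    o=ctrl.get_obs(); d=ctrl.get_image('wrist'); cv2.imwrite('pics/'+fn+'.png',d['img'][:,:,::-1])
    T=np.eye(4); T[:3,:3]=R.from_rotvec(o['orientation']).as_matrix(); T[:3,3]=o['ee_pos']
    d['camera_from_world']=np.linalg.inv(T@d['hand_eye']); np.savez('pics/'+fn+'.npz',**d); return d,o
E
python3 - <<'E'
from h import *
d,o=savew('w1'); print(o['ee_pos'],R.from_rotvec(o['orientation']).as_matrix(),o['t'])
E
```

```text
[563.23477139  84.72141398 196.12094566] [[ 0.20442175  0.00332009  0.97887728]
 [-0.9788607   0.00742918  0.20439309]
 [-0.00659365 -0.99996689  0.0047686 ]] 2.35
```

View pics/w1.png

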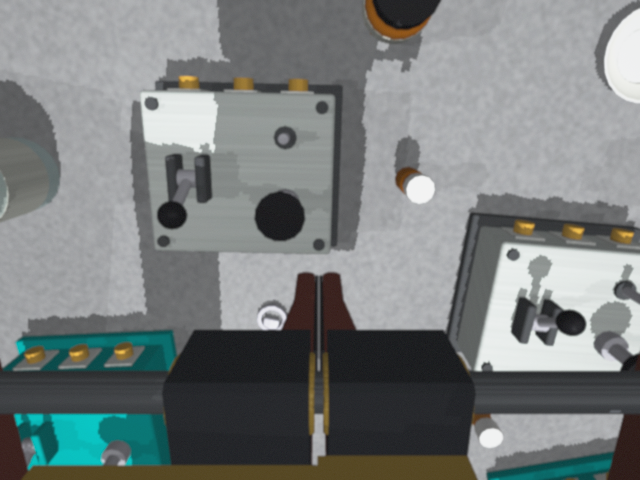

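```bash
python3 - <<'E'
from h import *
d=dict(np.load('pics/w1.npz'))
print('knob',w(d,280,216),w(d,280,216,z=115))
print('ball',w(d,172,215),w(d,172,215,z=119))
print('pin',w(d,285,135,z=74))
S=np.array([w(d,*p,z=65)[:2] for p in [(151,103),(322,107),(319,244),(163,241)]]);print(S,S.mean(0))
e=[S[0]-S[1],S[3]-S[2]];print([np.arctan2(-v[0],v[1]) for v in e])
print('rest: vial',w(d,420,188,z=60))
E
```

```text
knob [564.17846916 110.8270551  114.77283016] [564.23951715 110.81572959 115.        ]
ball [552.94578524 181.2208951  126.36255395] [550.56886219 183.55854323 119.        ]
pin [616.30761155 120.55497709  74.        ]
[[618.02098463 226.01310141]
 [642.05957118  97.34005927]
 [533.74821683  76.87017166]
 [509.06294205 205.69111748]] [575.72292867 151.47861245]
[np.float64(0.18469012857313427), np.float64(0.18932956769133852)]
rest: vial [596.50163397   5.62987438  60.        ]
```

>>> {"fn": "jog_arm", "kwargs": {
  "steps": [
    {"turn": [0, 0, 0], "dp": [0, 0.34, 0], "claw": 0},
    {"turn": [0, 0, 0], "dp": [0, 0.34, -0.4], "claw": 0},
    {"turn": [0, 0, 0], "dp": [0, 0.34, -0.8], "claw": 0},
    {"turn": [0, 0, 0], "dp": [0, 0.34, -0.9], "claw": 0},
    {"turn": [0, 0, 0], "dp": [0, 0.34, -0.9], "claw": 0},
    {"turn": [0, 0, 0], "dp": [0, 0.34, -0.9], "claw": 0}
  ]
}}

```text
t: 2.9
ee_pos: [562.6, 110.2, 124.6]
orientation: [-1.291, 1.059, -1.055]
ft_force: [0.3, 0.2, 1.1]
width: 0.4
```

>>> {"fn": "jog_arm", "kwargs": {
  "steps": [
    {"turn": [0, 0, 0], "dp": [0, 0, -0.13], "claw": 0},
    {"turn": [0, 0, 0], "dp": [0, 0, -0.22], "claw": 0},
    {"turn": [0, 0, 0], "dp": [0, 0, -0.3], "claw": 0},
    {"turn": [0, 0, 0], "dp": [0, 0, -0.36], "claw": 0},
    {"turn": [0, 0, 0], "dp": [0, 0, -0.36], "claw": 0},
    {"turn": [0, 0, 0], "dp": [0, 0, -0.36], "claw": 0},
    {"turn": [0, 0, 0], "dp": [0, 0, -0.36], "claw": 0}
  ]
}}

```text
t: 3.48
ee_pos: [562.8, 110.2, 96.0]
orientation: [-1.291, 1.059, -1.055]
ft_force: [0.7, -0.5, 0.0]
width: 0.5
```

```bash
python3 - <<'E'
from h import *
d=save('scene','s2'); print(ctrl.get_obs()['ft_force'])
c=cv2.resize(d['img'][230:420,240:420,::-1],None,fx=3.1,fy=3.1,interpolation=cv2.INTER_CUBIC); cv2.imwrite('pics/c3.png',c)
d,o=savew('w2'); cv2.imwrite('pics/c4.png',cv2.resize(d['img'][120:360,180:480,::-1],None,fx=2.5,fy=2.5))
E
```

```text
[-0.77081174 -0.48215708 -0.48641574]
```

View pics/c3.png

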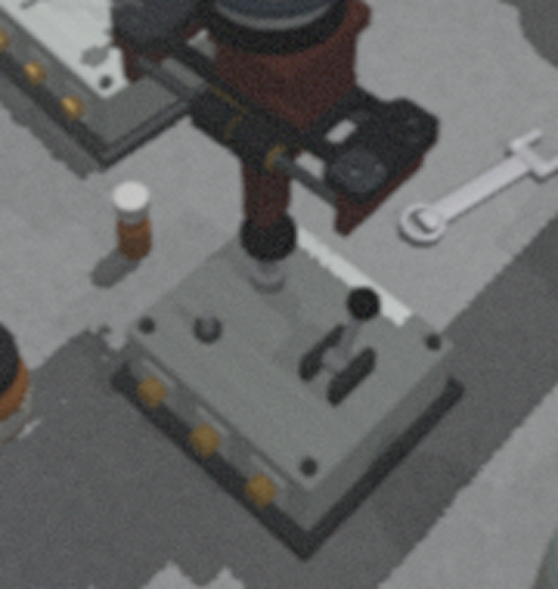

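View pics/c4.png

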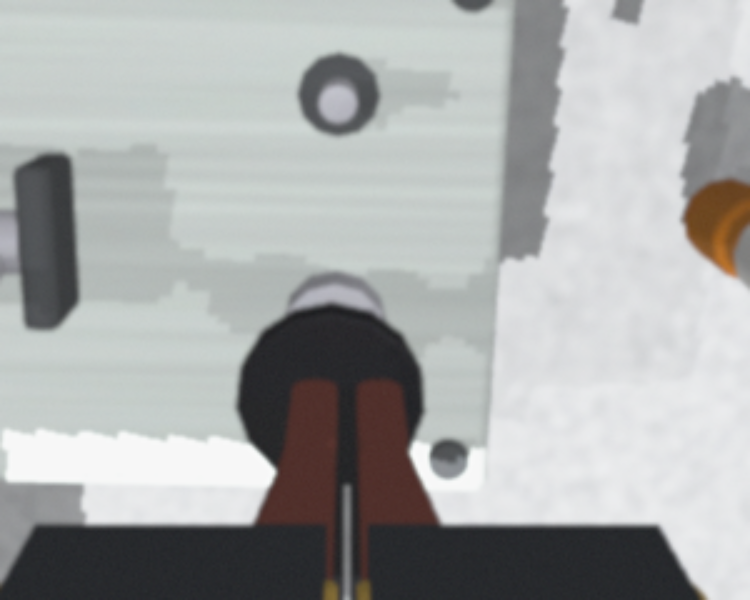

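```bash
python3 - <<'E'
from h import *
d=dict(np.load('pics/w2.npz'))
for u,v in [(180+320/2.5,120+340/2.5),(180+270/2.5,120+400/2.5),(180+395/2.5,120+380/2.5),(180+338/2.5,120+345/2.5),(180+338/2.5,120+103/2.5),(180+450/2.5,120+200/2.5),(180+313/2.5,120+400/2.5),(180+380/2.5,120+400/2.5)]: print(u,v,w(d,u,v,r=1))
f=240/np.tan(np.radians(float(d['fovy']))/2)
for p in [(563,111,96),(563,111,116)]:
    c=d['camera_from_world']@np.array([*p,1]); print(c[:2]/c[2]*f+[d['cx'],d['cy']])
s=dict(np.load('pics/s2.npz'))
for u,v in [(258,250),(280,245),(266,250),(290,248)]:
    print(w(s,240+u/3.1,230+v/3.1,r=0))
o=ctrl.get_obs();print(o['t'],o['ee_pos'],o['ft_force'],o['moment'],o['joint_torque'])
E
```

```text
308.0 256.0 [574.6605309  115.36095262 114.57412307]
288.0 280.0 [561.33101615 122.17457744 115.18296279]
338.0 272.0 [570.20995927 100.31077567 115.62560741]
315.2 258.0 [574.32506982 111.91886332 114.40542596]
315.2 161.2 [614.19158701 120.55375348  84.72425861]
360.0 200.0 [595.73782939  91.22239287  64.87807999]
305.2 280.0 [572.76843439 115.38347185 138.09190035]
332.0 280.0 [574.85561004 104.71720904 137.7188829 ]
[313.02608572 266.36515744]
[312.17785153 282.04091514]
[577.61510118 122.66666619 117.04339722]
[564.35872837 126.30940682 115.38009695]
[572.83565389 124.0692478  114.74080819]
[560.40962121 130.82123486 114.35104374]
3.5833 [562.85911095 110.27420712  96.15530043] [-0.04849833 -0.32844415 -0.16423908] [ 0.02196032 -0.01407545  0.04844063] [-1.05597600e-02 -5.18483305e+01 -2.20767242e+01  3.23477411e-02
 -8.36571911e-02 -6.95770159e-04]
```

```bash
python3 - <<'E'
from h import *
d=dict(np.load('pics/w2.npz'))
for v in range(252,330,5): print(v,*[np.round(w(d,u,v,r=0)) if d['range_z'][v,u]>0 else None for u in (303,318,334)])
for z in (115,95): print([w(d,*p,z=z).round(1) for p in [(275,275),(349,275),(313,242)]])
d1=dict(np.load('pics/w1.npz'))
for v in range(268,330,6): print(v,*[np.round(w(d1,u,v,r=0)) if d1['range_z'][v,u]>0 else None for u in (305,332)])
E
```

```text
252 [576. 118. 114.] [577. 111. 114.] [579. 104. 115.]
257 [574. 118. 115.] [575. 111. 115.] [577. 104. 115.]
262 [571. 117. 115.] [573. 110. 116.] [574. 103. 115.]
267 [569. 117. 114.] [570. 110. 115.] [572. 102. 114.]
272 [572. 117. 129.] [568. 109. 115.] [575. 104. 130.]
277 [573. 116. 135.] [565. 109. 114.] [575. 104. 136.]
282 [573. 116. 140.] [563. 108. 114.] [575. 104. 141.]
287 [572. 116. 144.] [561. 108. 115.] [575. 104. 144.]
292 [573. 116. 150.] [558. 107. 115.] [575. 104. 149.]
297 [573. 116. 154.] [556. 107. 115.] [575. 104. 154.]
302 [573. 115. 158.] [554. 106. 116.] [575. 105. 159.]
307 [573. 115. 162.] [550. 106. 115.] [575. 105. 162.]
312 [573. 115. 165.] [548. 105. 115.] [575. 105. 166.]
317 [573. 115. 169.] [484.  93.  -1.] [575. 105. 168.]
322 [572. 115. 172.] [480.  92.  -0.] [574. 105. 171.]
327 [572. 115. 174.] [476.  91.   0.] [575. 105. 176.]
[array([562.5, 128.5, 115. ]), array([569.6,  94.9, 115. ]), array([581.9, 114.5, 115. ])]
[array([553.9, 129.2,  95. ]), array([561.8,  91.8,  95. ]), array([575.5, 113.6,  95. ])]
268 [484.  82.  -0.] [490.  54.  -1.]
274 [573.  90. 231.] [575.  79. 231.]
280 [573.  90. 238.] [576.  79. 239.]
286 [573.  90. 244.] [576.  80. 245.]
292 [573.  89. 249.] [576.  80. 251.]
298 [573.  89. 255.] [575.  80. 254.]
304 [573.  89. 259.] [576.  80. 260.]
310 [574.  89. 265.] [575.  80. 264.]
316 [573.  89. 268.] [575.  80. 269.]
322 [574.  89. 273.] [575.  80. 271.]
328 [573.  88. 276.] [575.  80. 275.]
```

>>> {"fn": "jog_arm", "kwargs": {
  "steps": [
    {"turn": [0, 0, 0], "dp": [0, 0, -0.06], "claw": 0},
    {"turn": [0, 0, 0], "dp": [0, 0, -0.12], "claw": 0},
    {"turn": [0, 0, 0], "dp": [0, 0, -0.12], "claw": 0}
  ]
}}

```text
t: 3.83
ee_pos: [562.2, 110.2, 85.6]
orientation: [-1.292, 1.06, -1.054]
ft_force: [-0.7, -0.2, -0.3]
width: 0.4
```

>>> {"fn": "jog_arm", "kwargs": {
  "steps": [
    {"turn": [0, 0, 0], "dp": [0, 0, -0.04], "claw": 0},
    {"turn": [0, 0, 0], "dp": [0, 0, -0.04], "claw": 0}
  ]
}}

```text
t: 4.0
ee_pos: [562.3, 110.2, 82.0]
orientation: [-1.292, 1.06, -1.054]
ft_force: [-0.4, -0.7, 3.7]
width: 0.3
```

```bash
python3 - <<'E'
from h import *
print(ctrl.get_obs()['ft_force'])
d,o=savew('w3'); cv2.imwrite('pics/c5.png',cv2.resize(d['img'][120:360,180:480,::-1],None,fx=2.5,fy=2.5))
for v in range(252,330,5): print(v,*[np.round(w(d,u,v,r=0)) if d['range_z'][v,u]>0 else None for u in (303,318,334)])
E
```

```text
[-0.38309227 -0.69621911  3.74295175]
252 [579. 118. 110.] [581. 112. 111.] [569. 101.  71.]
257 [578. 118. 115.] [580. 112. 115.] [580. 105. 110.]
262 [576. 117. 114.] [578. 111. 115.] [578. 104. 113.]
267 [574. 117. 116.] [576. 111. 116.] [577. 104. 114.]
272 [572. 117. 116.] [573. 110. 115.] [574. 104. 114.]
277 [573. 116. 122.] [571. 110. 114.] [574. 104. 120.]
282 [572. 116. 127.] [568. 109. 114.] [575. 104. 126.]
287 [573. 116. 132.] [566. 109. 115.] [575. 104. 131.]
292 [572. 116. 136.] [563. 108. 113.] [575. 104. 136.]
297 [572. 116. 140.] [561. 108. 114.] [575. 104. 141.]
302 [572. 115. 144.] [559. 107. 115.] [574. 104. 143.]
307 [572. 115. 148.] [557. 107. 114.] [574. 105. 147.]
312 [572. 115. 152.] [554. 106. 114.] [574. 105. 151.]
317 [572. 115. 155.] [551. 106. 113.] [575. 105. 156.]
322 [572. 115. 158.] [549. 105. 114.] [575. 105. 158.]
327 [573. 115. 162.] [547. 105. 114.] [574. 105. 161.]
```

View pics/c5.png

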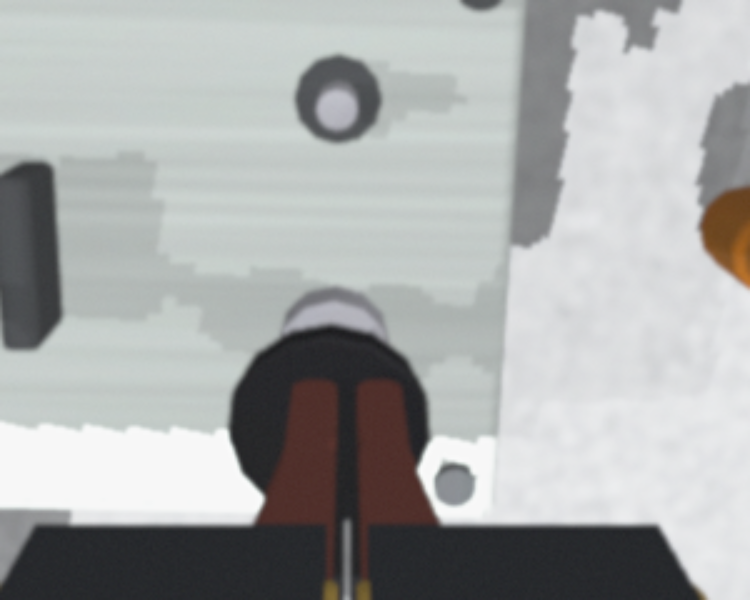

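```bash
python3 - <<'E'
from h import *
d=dict(np.load('pics/w3.npz'))
for v in (335,345,360,385,395,420,440,460,475): print(v,*[np.round(w(d,u,v,r=0)) if d['range_z'][v,u]>0 else None for u in (20,100,200,260,400,500,620)])
E
```

```text
335 [430. 314.   1.] [441. 255.  -1.] [590. 138. 204.] [593. 126. 204.] [598.  98. 203.] [505. -45.  -1.] [550. -76.  62.]
345 [420. 315.   0.] [432. 255.  -1.] [590. 137. 206.] [593. 125. 207.] [597.  98. 205.] [497. -47.  -0.] [544. -78.  63.]
360 [407. 315.   0.] [419. 254.  -1.] [590. 135. 212.] [593. 124. 212.] [598.  99. 211.] [484. -52.  -0.] [535. -81.  63.]
385 [578. 168. 212.] [580. 154. 211.] [590. 133. 218.] [592. 123. 218.] [597. 100. 219.] [596.  79. 211.] [600.  56. 210.]
395 [577. 167. 213.] [580. 152. 213.] [589. 133. 219.] [591. 123. 219.] [596. 100. 219.] [595.  79. 212.] [599.  57. 212.]
420 [361. 307.  11.] [374. 245.  11.] [584. 132. 220.] [585. 122. 218.] [591.  99. 219.] [431. -70.  -0.] [495. -98.  65.]
440 [548. 178. 197.] [371. 237.  27.] [580. 132. 219.] [583. 122. 220.] [587.  98. 219.] [412. -76.  -0.] [578.  37. 197.]
460 [544. 177. 198.] [372. 228.  44.] [575. 131. 219.] [578. 121. 219.] [584.  97. 220.] [392. -83.  -1.] [573.  35. 197.]
475 [539. 177. 199.] [573. 147. 223.] [577. 130. 223.] [580. 120. 224.] [584.  98. 223.] [376. -89.  -1.] [570.  34. 198.]
```

>>> {"fn": "jog_arm", "kwargs": {
  "steps": [
    {"turn": [0, 0, 0], "dp": [0, 0, -0.06], "claw": 0},
    {"turn": [0, 0, 0], "dp": [0, 0, -0.12], "claw": 0},
    {"turn": [0, 0, 0], "dp": [0, 0, -0.12], "claw": 0}
  ]
}}

```text
t: 4.3
ee_pos: [562.4, 110.2, 72.8]
orientation: [-1.292, 1.059, -1.054]
ft_force: [-1.4, -1.1, 6.5]
width: 0.4
```

>>> {"fn": "jog_arm", "kwargs": {
  "steps": [
    {"turn": [0, 0, 0], "dp": [0, 0, -0.06], "claw": 0},
    {"turn": [0, 0, 0], "dp": [0, 0, -0.1], "claw": 0},
    {"turn": [0, 0, 0], "dp": [0, 0, -0.125], "claw": 0},
    {"turn": [0, 0, 0], "dp": [0, 0, -0.125], "claw": 0}
  ]
}}

```text
t: 4.63
ee_pos: [562.5, 110.3, 63.4]
orientation: [-1.292, 1.059, -1.054]
ft_force: [-3.5, -0.3, 11.3]
width: 0.9
```

>>> {"fn": "jog_arm", "kwargs": {
  "steps": [
    {"turn": [0, 0, 0], "dp": [0, 0, -0.02], "claw": 0},
    {"turn": [0, 0, 0], "dp": [0, 0, -0.03], "claw": 0},
    {"turn": [0, 0, 0], "dp": [0, 0, -0.03], "claw": 0}
  ]
}}

```text
t: 4.88
ee_pos: [562.5, 110.2, 62.1]
orientation: [-1.292, 1.059, -1.054]
ft_force: [-4.1, -0.6, 12.0]
width: 0.5
```

```bash
python3 - <<'E'
from h import *
print(ctrl.get_obs()['ft_force'])
d,o=savew('w4'); cv2.imwrite('pics/c6.png',cv2.resize(d['img'][120:360,180:480,::-1],None,fx=2.5,fy=2.5))
for v in range(252,290,5): print(v,*[np.round(w(d,u,v,r=0)) if d['range_z'][v,u]>0 else None for u in (303,318,334)])
E
```

```text
[-4.09702579 -0.57424699 12.01426965]
252 [579. 118.  90.] [581. 112.  91.] [573. 102.  65.]
257 [579. 118.  95.] [580. 112.  94.] [579. 105.  89.]
262 [576. 117.  94.] [578. 111.  95.] [578. 104.  93.]
267 [574. 117.  95.] [576. 111.  95.] [577. 104.  95.]
272 [572. 117.  96.] None [575. 104.  96.]
277 [572. 116. 101.] [571. 110.  94.] [575. 104. 101.]
282 [572. 116. 107.] [569. 109.  95.] [575. 104. 106.]
287 [572. 116. 111.] [566. 109.  95.] [575. 104. 111.]
```

View pics/c6.png

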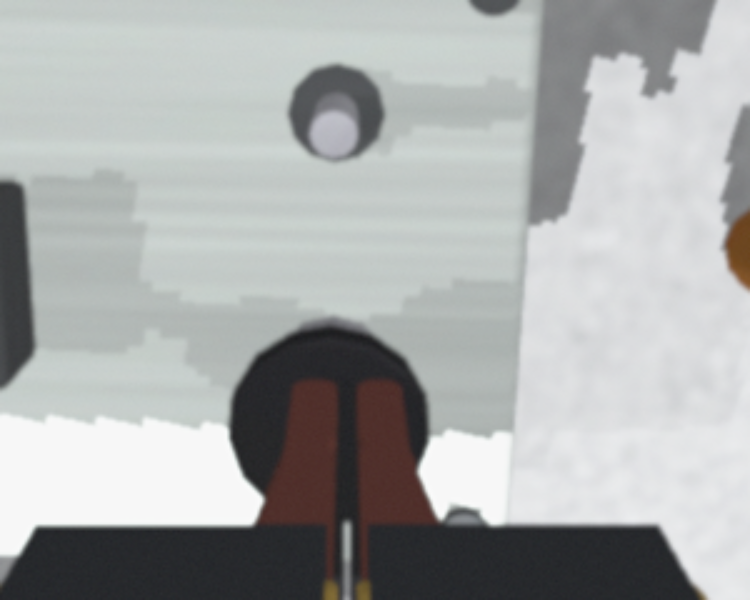

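>>> {"fn": "jog_arm", "kwargs": {
  "steps": [
    {"turn": [0, 0, 0], "dp": [0, 0, 0.16], "claw": 0},
    {"turn": [0, 0, 0], "dp": [0, 0, 0.32], "claw": 0},
    {"turn": [0, 0, 0], "dp": [0, 0, 0.32], "claw": 0},
    {"turn": [0, 0, 0], "dp": [0, 0, 0.32], "claw": 0}
  ]
}}

```text
t: 5.27
ee_pos: [562.9, 110.3, 88.0]
orientation: [-1.291, 1.058, -1.055]
ft_force: [-0.7, -1.1, -0.0]
width: 0.5
```

```bash
python3 - <<'E'
from h import *
print(ctrl.get_obs()['ft_force'])
d,o=savew('w5'); cv2.imwrite('pics/c7.png',cv2.resize(d['img'][120:360,180:480,::-1],None,fx=2.5,fy=2.5))
for v in range(252,290,5): print(v,*[np.round(w(d,u,v,r=0)) if d['range_z'][v,u]>0 else None for u in (303,318,334)])
E
```

```text
[-0.65376773 -1.12587367 -0.03672231]
252 [579. 118. 114.] [580. 112. 114.] [568. 101.  74.]
257 [577. 118. 116.] [578. 111. 115.] [579. 104. 114.]
262 [574. 117. 114.] [576. 111. 114.] [577. 104. 115.]
267 [572. 117. 115.] [573. 110. 114.] [575. 103. 115.]
272 [573. 117. 122.] [571. 110. 114.] [575. 104. 121.]
277 [573. 116. 128.] [569. 109. 116.] [576. 104. 128.]
282 [573. 116. 133.] [566. 109. 114.] [575. 104. 133.]
287 [573. 116. 136.] [564. 108. 114.] [575. 104. 137.]
```

View pics/c7.png

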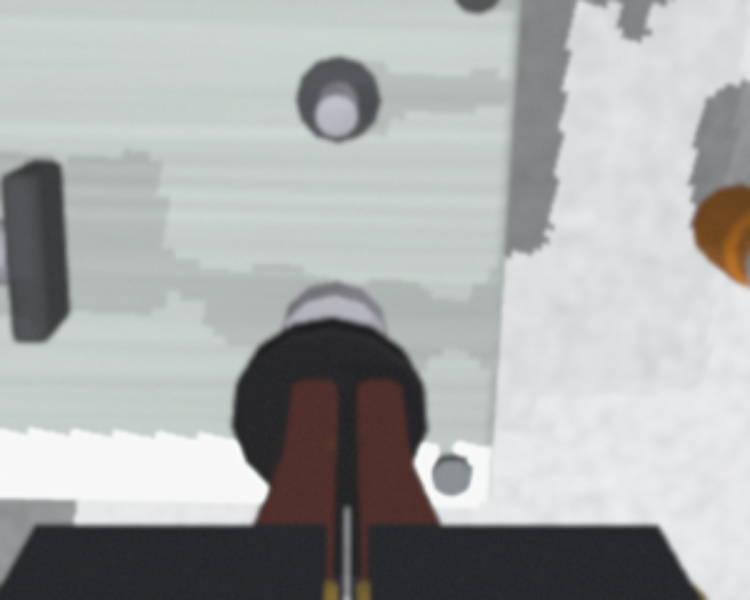

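>>> {"fn": "jog_arm", "kwargs": {
  "steps": [
    {"turn": [0, 0, 0], "dp": [0, 0, -0.1], "claw": 0},
    {"turn": [0, 0, 0], "dp": [0, 0, -0.22], "claw": 0},
    {"turn": [0, 0, 0], "dp": [0, 0, -0.32], "claw": 0},
    {"turn": [0, 0, 0], "dp": [0, 0, -0.335], "claw": 0},
    {"turn": [0, 0, 0], "dp": [0, 0, -0.335], "claw": 0},
    {"turn": [0, 0, 0], "dp": [0, 0, -0.335], "claw": 0},
    {"turn": [0, 0, 0], "dp": [0, 0, -0.18], "claw": 0},
    {"turn": [0, 0, 0], "dp": [0, 0, 0], "claw": 0},
    {"turn": [0, 0, 0], "dp": [0, 0, 0], "claw": 0},
    {"turn": [0, 0, 0], "dp": [0, 0, 0], "claw": 0},
    {"turn": [0, 0, 0], "dp": [0, 0, 0], "claw": 0}
  ]
}}

```text
t: 6.23
ee_pos: [561.3, 110.1, 85.9]
orientation: [-1.293, 1.061, -1.053]
ft_force: [-0.8, -0.5, -0.7]
width: 0.6
```

```bash
python3 - <<'E'
from h import *
d,o=savew('w6'); cv2.imwrite('pics/c8.png',cv2.resize(d['img'][120:360,180:480,::-1],None,fx=2.5,fy=2.5))
E
```

```text
(no output)
```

View pics/c8.png

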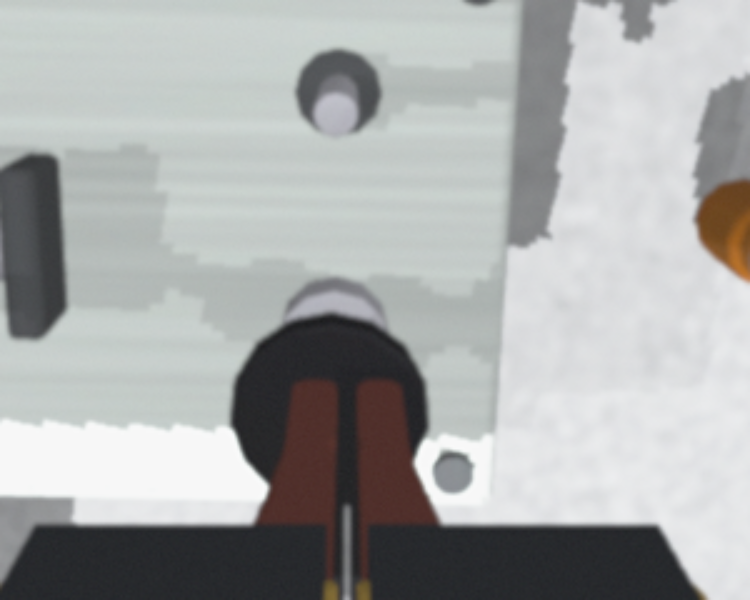

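```bash
cat >> h.py <<'E'
def pin(fn,u,v):
    d=dict(np.load('pics/'+fn+'.npz')); p=d['range_z'][v-4:v+5,u-4:u+5]
    zs=[w(d,uu,vv,r=0)[2] for uu in range(u-4,u+5) for vv in range(v-4,v+5) if d['range_z'][vv,uu]>0]
    print(fn,np.round(np.median(zs),1),np.round(np.percentile(zs,90),1),len(zs))
E
python3 - <<'E'
from h import *
c=lambda x,y:(int(180+x/2.5),int(120+y/2.5))
pin('w2',*c(338,103));pin('w3',*c(337,109));pin('w4',*c(333,134));pin('w5',*c(337,115));pin('w6',*c(336,115))
print(ctrl.get_obs()['ee_pos'],ctrl.get_obs()['t'])
E
```

```text
w2 84.4 85.3 80
w3 84.2 85.1 81
w4 94.2 95.2 81
w5 93.9 94.8 81
w6 102.4 103.1 81
[561.20010073 110.00101272  85.80980013] 6.2833
```

>>> {"fn": "jog_arm", "kwargs": {
  "steps": [
    {"turn": [0, 0, 0], "dp": [0, 0, -0.1], "claw": 0},
    {"turn": [0, 0, 0], "dp": [0, 0, -0.2], "claw": 0},
    {"turn": [0, 0, 0], "dp": [0, 0, -0.3], "claw": 0},
    {"turn": [0, 0, 0], "dp": [0, 0, -0.31], "claw": 0},
    {"turn": [0, 0, 0], "dp": [0, 0, -0.31], "claw": 0},
    {"turn": [0, 0, 0], "dp": [0, 0, -0.31], "claw": 0},
    {"turn": [0, 0, 0], "dp": [0, 0, -0.15], "claw": 0},
    {"turn": [0, 0, 0], "dp": [0, 0, 0.03], "claw": 0},
    {"turn": [0, 0, 0], "dp": [0, 0, 0.05], "claw": 0},
    {"turn": [0, 0, 0], "dp": [0, 0, 0.05], "claw": 0},
    {"turn": [0, 0, 0], "dp": [0, 0, 0.05], "claw": 0}
  ]
}}

```text
t: 7.2
ee_pos: [560.3, 109.9, 88.5]
orientation: [-1.295, 1.062, -1.053]
ft_force: [-0.4, 0.1, -0.3]
width: 0.3
```

```bash
python3 - <<'E'
from h import *
d,o=savew('w7'); cv2.imwrite('pics/c9.png',cv2.resize(d['img'][120:360,180:480,::-1],None,fx=2.5,fy=2.5))
E
```

```text
(no output)
```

View pics/c9.png

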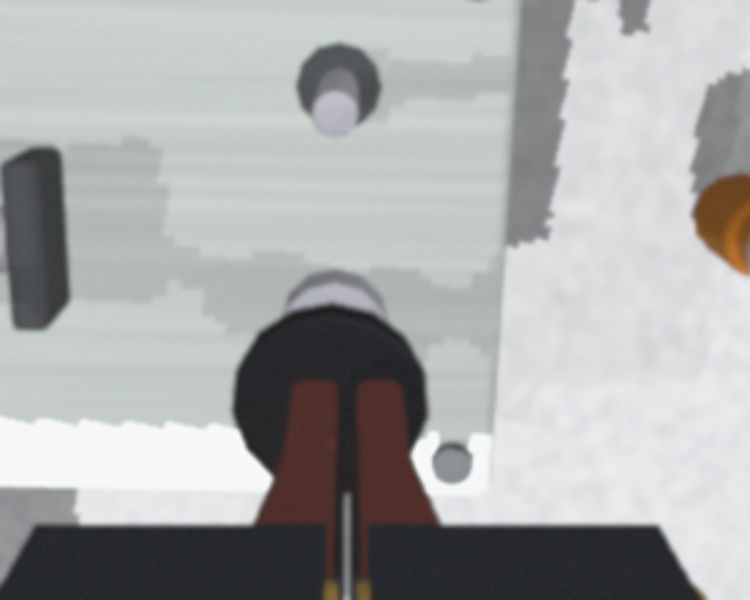

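>>> {"fn": "jog_arm", "kwargs": {
  "steps": [
    {"turn": [0, 0, 0], "dp": [0.03, 0, 0], "claw": 0},
    {"turn": [0, 0, 0], "dp": [0.03, 0, -0.2], "claw": 0},
    {"turn": [0, 0, 0], "dp": [0.03, 0, -0.32], "claw": 0},
    {"turn": [0, 0, 0], "dp": [0.03, 0, -0.345], "claw": 0},
    {"turn": [0, 0, 0], "dp": [0.03, 0, -0.345], "claw": 0},
    {"turn": [0, 0, 0], "dp": [0.03, 0, -0.345], "claw": 0},
    {"turn": [0, 0, 0], "dp": [0.03, 0, -0.15], "claw": 0},
    {"turn": [0, 0, 0], "dp": [0.03, 0, 0], "claw": 0},
    {"turn": [0, 0, 0], "dp": [0.03, 0, 0.03], "claw": 0},
    {"turn": [0, 0, 0], "dp": [0.03, 0, 0.03], "claw": 0},
    {"turn": [0, 0, 0], "dp": [0.03, 0, 0.03], "claw": 0}
  ]
}}

```text
t: 8.17
ee_pos: [562.1, 109.7, 90.2]
orientation: [-1.296, 1.063, -1.052]
ft_force: [-0.1, -0.1, 0.3]
width: 0.1
```

```bash
python3 - <<'E'
from h import *
d,o=savew('w8'); cv2.imwrite('pics/c10.png',cv2.resize(d['img'][120:360,180:480,::-1],None,fx=2.5,fy=2.5)); print(o['ee_pos'])
c=lambda x,y:(int(180+x/2.5),int(120+y/2.5))
pin('w7',*c(336,113));pin('w8',*c(336,113))
E
```

```text
[562.11583277 109.72759357  90.23466543]
w7 110.4 111.1 81
w8 110.4 111.2 79
```

View pics/c10.png

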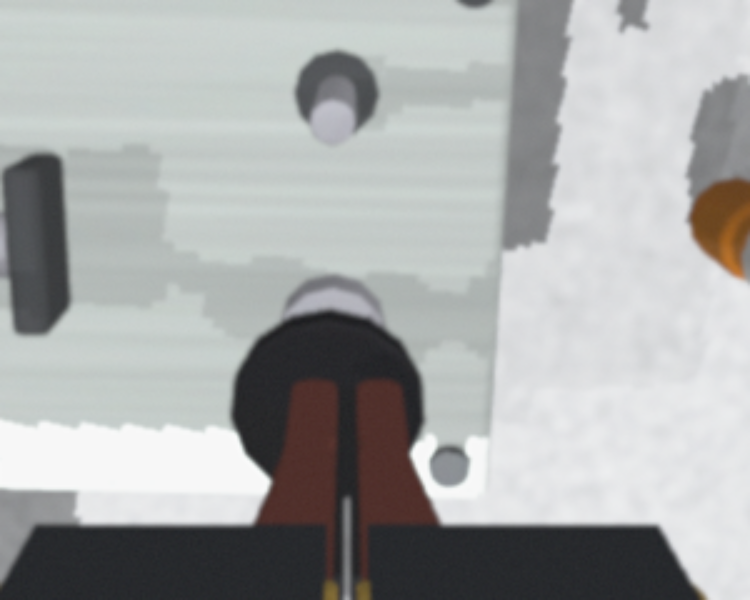

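>>> {"fn": "jog_arm", "kwargs": {
  "steps": [
    {"turn": [0, 0, 0], "dp": [0, 0, 0.4], "claw": 0},
    {"turn": [0, 0, 0], "dp": [0, 0, 0.4], "claw": 0},
    {"turn": [0, 0, 0], "dp": [-0.35, 0.42, 0.4], "claw": 0},
    {"turn": [0, 0, 0], "dp": [-0.7, 0.84, 0.4], "claw": 0},
    {"turn": [0, 0, 0], "dp": [-0.7, 0.84, 0.4], "claw": 0},
    {"turn": [0, 0, 0], "dp": [-0.7, 0.84, 0.4], "claw": 0}
  ]
}}

```text
t: 8.72
ee_pos: [504.1, 178.1, 121.3]
orientation: [-1.299, 1.062, -1.049]
ft_force: [0.0, 0.8, 0.1]
width: 0.5
```

```bash
python3 - <<'E'
from h import *
d1=dict(np.load('pics/w1.npz'))
for p in [(203,170),(203,185),(174,165),(185,180)]: print(p,w(d1,*p,r=1).round())
d,o=savew('w9'); print(o['ee_pos'],R.from_rotvec(o['orientation']).as_matrix().round(3))
E
```

```text
(203, 170) [579. 175.  85.]
(203, 185) [568. 174.  84.]
(174, 165) [578. 197.  84.]
(185, 180) [569. 187.  87.]
[504.07376038 178.10291481 121.25432322] [[ 0.205 -0.006  0.979]
 [-0.979  0.006  0.205]
 [-0.007 -1.    -0.004]]
```

View pics/w9.png

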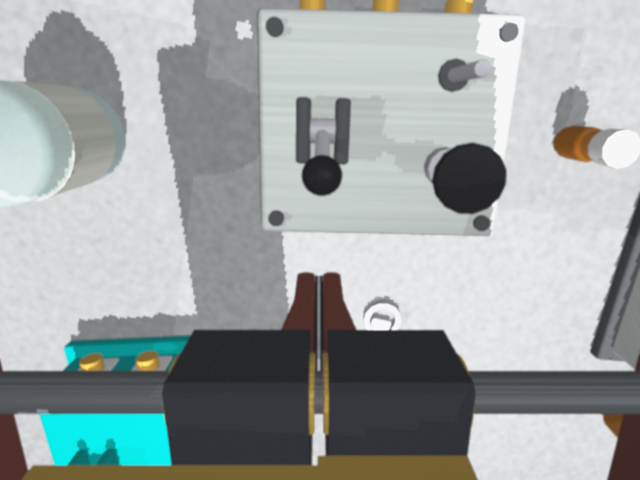

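>>> {"fn": "jog_arm", "kwargs": {
  "steps": [
    {"turn": [0, 0, 0], "dp": [0, 0, -0.29], "claw": 0},
    {"turn": [0, 0, 0], "dp": [0, 0, -0.58], "claw": 0},
    {"turn": [0, 0, 0], "dp": [0, 0, -0.58], "claw": 0},
    {"turn": [0, 0, 0], "dp": [0, 0, -0.58], "claw": 0}
  ]
}}

```text
t: 9.1
ee_pos: [505.2, 176.2, 74.1]
orientation: [-1.3, 1.064, -1.05]
ft_force: [0.8, 0.4, 0.3]
width: 0.3
```

```bash
python3 - <<'E'
from h import *
d,o=savew('w10'); print(o['ee_pos'],o['ft_force'])
for v in (262,268,272,275,278): print(v,*[np.round(w(d,u,v,r=0)) if d['range_z'][v,u]>0 else None for u in (303,334)])
d=save('scene','s3')
cv2.imwrite('pics/c11.png',cv2.resize(d['img'][230:420,240:420,::-1],None,fx=3.1,fy=3.1,interpolation=cv2.INTER_CUBIC))
E
```

```text
[505.17870589 176.21789131  74.05723784] [0.7927391 0.3957795 0.2742568]
262 [478. 180.  -0.] [482. 159.  -1.]
268 [473. 179.  -1.] [478. 158.   0.]
272 [516. 183. 109.] [518. 170. 108.]
275 [515. 183. 111.] [518. 170. 111.]
278 [515. 182. 114.] [518. 170. 115.]
```

View pics/w10.png

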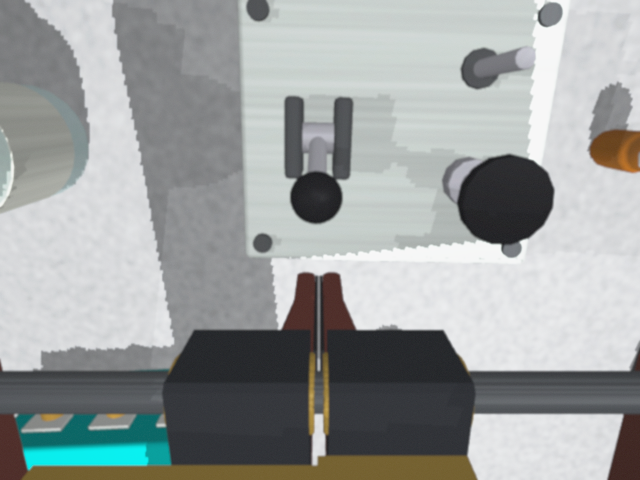

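View pics/c11.png

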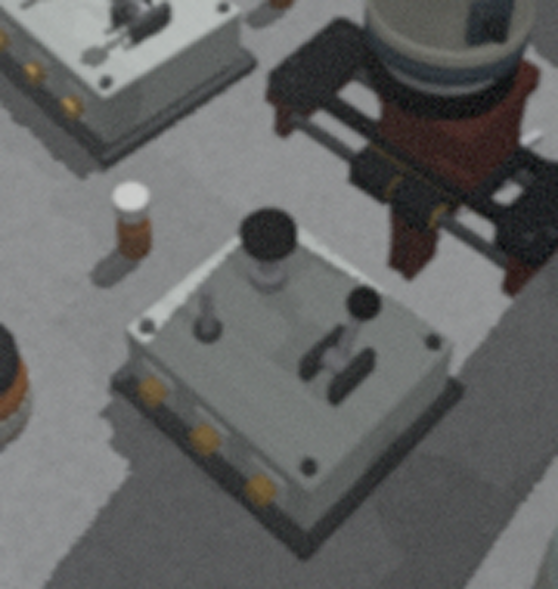

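>>> {"fn": "jog_arm", "kwargs": {
  "steps": [
    {"turn": [0, 0, 0], "dp": [0.12, 0.02, 0.01], "claw": 0},
    {"turn": [0, 0, 0], "dp": [0.25, 0.045, 0.01], "claw": 0},
    {"turn": [0, 0, 0], "dp": [0.35, 0.065, 0.01], "claw": 0},
    {"turn": [0, 0, 0], "dp": [0.45, 0.085, 0.01], "claw": 0},
    {"turn": [0, 0, 0], "dp": [0.55, 0.1, 0.01], "claw": 0},
    {"turn": [0, 0, 0], "dp": [0.65, 0.12, 0.01], "claw": 0},
    {"turn": [0, 0, 0], "dp": [0.65, 0.12, 0.01], "claw": 0}
  ]
}}

```text
t: 9.78
ee_pos: [560.7, 187.0, 76.6]
orientation: [-1.295, 1.061, -1.052]
ft_force: [-0.2, -0.8, -0.2]
width: 0.3
```

```bash
python3 - <<'E'
from h import *
d,o=savew('w11'); print(o['ee_pos'],o['ft_force'])
d=save('scene','s4')
cv2.imwrite('pics/c12.png',cv2.resize(d['img'][230:420,240:420,::-1],None,fx=3.1,fy=3.1,interpolation=cv2.INTER_CUBIC))
E
```

```text
[560.6909212  186.9773835   76.62765367] [-0.18883102 -0.82862351 -0.17686235]
```

View pics/w11.png

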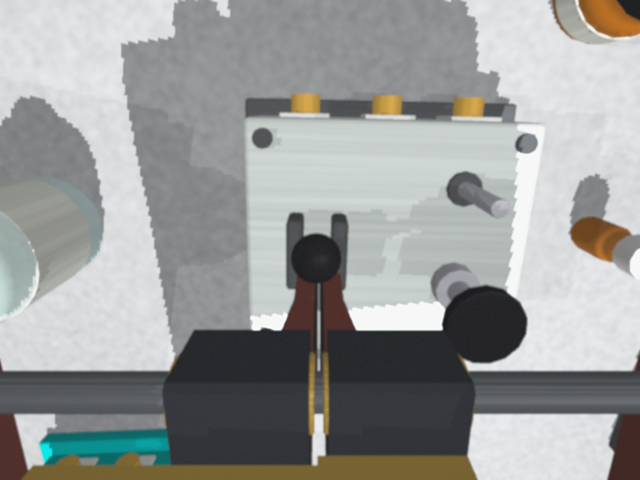

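View pics/c12.png

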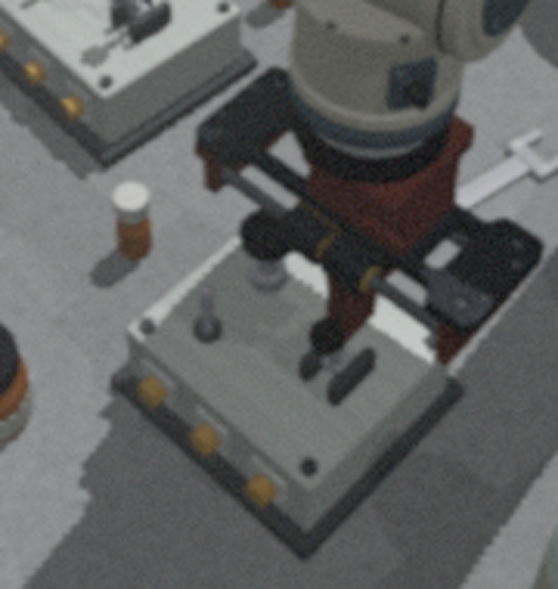

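>>> {"fn": "jog_arm", "kwargs": {
  "steps": [
    {"turn": [0, 0, 0], "dp": [0.06, 0.01, 0], "claw": 0},
    {"turn": [0, 0, 0], "dp": [0.11, 0.02, -0.01], "claw": 0},
    {"turn": [0, 0, 0], "dp": [0.11, 0.02, -0.02], "claw": 0}
  ]
}}

```text
t: 10.13
ee_pos: [568.5, 188.3, 74.7]
orientation: [-1.296, 1.061, -1.052]
ft_force: [-0.5, 0.1, 1.3]
width: 0.4
```

>>> {"fn": "jog_arm", "kwargs": {
  "steps": [
    {"turn": [0, 0, 0], "dp": [0.03, 0.005, 0], "claw": 0},
    {"turn": [0, 0, 0], "dp": [0.03, 0.005, 0], "claw": 0}
  ]
}}

```text
t: 10.3
ee_pos: [569.9, 188.6, 74.2]
orientation: [-1.298, 1.063, -1.051]
ft_force: [-2.6, -0.2, -0.2]
width: 0.4
```

>>> {"fn": "jog_arm", "kwargs": {
  "steps": [
    {"turn": [0, 0, 0], "dp": [0.03, 0.005, 0], "claw": 0},
    {"turn": [0, 0, 0], "dp": [0.05, 0.01, 0], "claw": 0}
  ]
}}

```text
t: 10.47
ee_pos: [570.2, 188.7, 73.7]
orientation: [-1.304, 1.068, -1.048]
ft_force: [-16.6, -2.5, 10.9]
width: 0.3
```

```bash
python3 - <<'E'
from h import *
d,o=savew('w12'); print(o['ee_pos'],o['ft_force'])
E
```

```text
[570.23887801 188.67273854  73.70669221] [-16.58429572  -2.52847923  10.89132309]
```

View pics/w12.png

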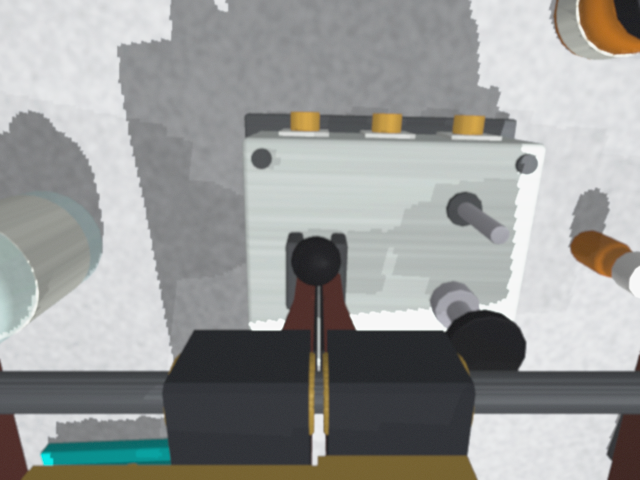

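>>> {"fn": "jog_arm", "kwargs": {
  "steps": [
    {"turn": [0, 0, 0], "dp": [-0.1, -0.02, 0], "claw": 0},
    {"turn": [0, 0, 0], "dp": [-0.4, -0.08, 0], "claw": 0},
    {"turn": [0, 0, 0], "dp": [-0.8, -0.15, 0.1], "claw": 0},
    {"turn": [0, 0, 0], "dp": [-0.8, -0.15, 0.5], "claw": 0},
    {"turn": [0, 0, 0], "dp": [-0.8, -0.15, 1], "claw": 0},
    {"turn": [0, 0, 0], "dp": [-0.8, -0.15, 1], "claw": 0}
  ]
}}

```text
t: 11.02
ee_pos: [510.5, 178.1, 160.4]
orientation: [-1.294, 1.061, -1.051]
ft_force: [0.4, 0.3, 0.8]
width: 0.1
```

>>> {"fn": "jog_arm", "kwargs": {
  "steps": [
    {"turn": [0, 0, 0], "dp": [-0.4, -0.3, 0.4], "claw": 0},
    {"turn": [0, 0, 0], "dp": [-0.8, -0.6, 0.6], "claw": 0},
    {"turn": [0, 0, 0], "dp": [-0.8, -0.6, 0.6], "claw": 0},
    {"turn": [0, 0, 0], "dp": [-0.8, -0.6, 0.6], "claw": 0},
    {"turn": [0, 0, 0], "dp": [-0.8, -0.6, 0.6], "claw": 0}
  ]
}}

```text
t: 11.43
ee_pos: [447.6, 130.3, 209.1]
orientation: [-1.291, 1.059, -1.053]
ft_force: [0.7, 0.1, -0.2]
width: 0.6
```

```bash
python3 - <<'E'
from h import *
d,o=savew('w13'); print(o['ee_pos'],o['ft_force'],o['t'])
d=save('scene','s5')
cv2.imwrite('pics/c13.png',cv2.resize(d['img'][150:420,180:450,::-1],None,fx=2.2,fy=2.2,interpolation=cv2.INTER_CUBIC))
d=save('top','top5')
f=240/np.tan(np.radians(float(d['fovy']))/2)
E
```

```text
[447.60221714 130.2506824  209.10079074] [ 0.70859571  0.06177366 -0.23219012] 11.4333
```

View pics/c13.png

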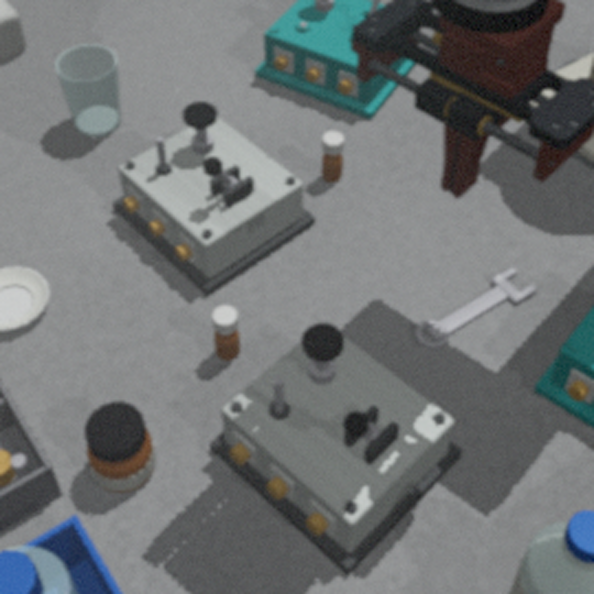

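View pics/w13.png

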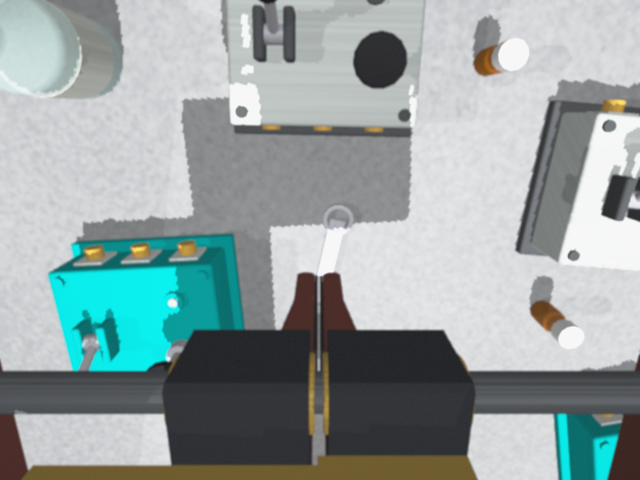

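View pics/top5.png

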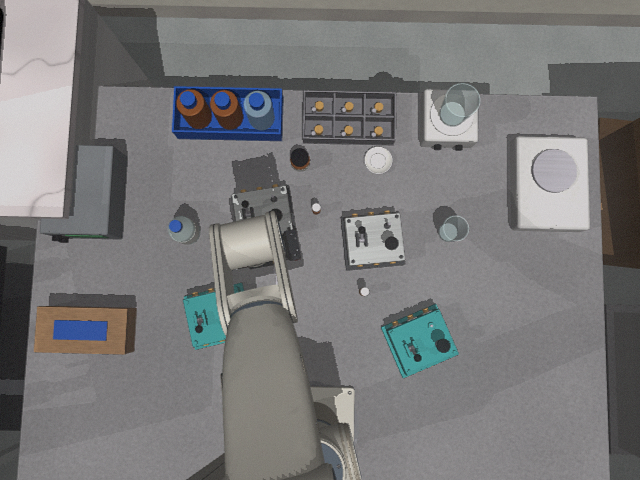

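```bash
python3 - <<'E'
from h import *
d=dict(np.load('pics/s5.npz'))
P=lambda x,y:(180+x/2.2,150+y/2.2)
print('ball',w(d,*P(355,427),z=116),'pin',w(d,*P(279,388),r=0),w(d,*P(279,388),z=110),'knob',w(d,*P(322,342)))
a=dict(np.load('pics/top0.npz'))['img'];b=dict(np.load('pics/top5.npz'))['img']
t=dict(np.load('pics/top5.npz'));print('topball',w(t,245,204,z=116))
print(ctrl.get_obs()['ft_force'],ctrl.get_obs()['t'],ctrl.get_obs()['qvel'].round(3))
E
```

```text
ball [592.42352051 195.36997272 116.        ] pin [616.54902679 126.91462366 106.01751569] [617.98330024 129.09203504 110.        ] knob [565.29250694 115.49360004 114.8657681 ]
topball [587.91137264 192.54981406 116.        ]
[-0.38047811  0.3297158  -0.30881804] 11.5833 [ 0.001  0.009  0.004 -0.001  0.005 -0.003]
```

```bash
python3 -c "
from workcell import ctrl
print(ctrl.close_job())"
```

```text
the job is handed in; nothing more can be done
None
```

I primed the left pump and handed the job in at about 11.6 s. No verdict was returned.

**Strokes:** I gave the plunger four full strokes with the closed fingertips. I confirmed the bottom only on the first stroke, where the wrist-camera depth showed the knob at 95 mm. On the other three I took it from the commanded depth and from the pin's height. The knob came back up to 115 mm.

**Pin:** the pin top rose 84 → 94 → 102 → 110.4 mm, and the fourth stroke left it at 110.4 mm. That puts the joint at about 39 mm, fully out and as tall as the neighbour's.

**Lever:** only then did I push the valve lever over, until it met its stop at about 17 N sideways. After I backed away, the ball measured about (588–592, 192–195) mm; I had predicted (589, 192) for the lever fully over.

**Last checks:** the knob was up at 115 mm, the force on the tool was near zero, and the gripper was clear above everything. By eye, the primed pump and the loose objects stood where they had been.

**Disagreements:**
- **Fingertips:** their true end was about 33 mm above the reported TCP. The first press at the nominal height therefore touched nothing, and I worked from the force and depth readings instead.
- **Scene camera:** its positions ran about 3–4 mm off from the top camera's. It also read the pin top at 106 mm in the last picture, on a coarse single pixel, against 110.4 mm from the wrist camera.

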